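# Fit the fresh filter to the conservation vacuum and hold it home

### The arm

A 7-joint arm with a two-finger parallel gripper is mounted at the origin on the work surface. World frame = base frame: x ahead of the robot, y to its left, z up, the work surface at z = 0. Lengths are in m, angles in rad, forces in N, time in s.
With the tool pointing down it reaches from about 0.4 to 0.85 m from the base axis. Payload 10.4 kg.
Tool frame: the origin (TCP) lies at the very end of the fingers, on their centre line; the grasp point (between the pads) lies 19 mm behind it; z points along the fingers, y is the line along which they close (so a half turn about z gives the same grasp; the last joint's range is limited). The gripper opens to 85 mm and grips with 20 to 120 N. Pads are 22 mm wide; open, the fingers measure 114 mm over their backs; the gripper's body (76 mm by 85 mm) begins 54 mm behind the grasp point. The pads swing forward as they close: fully open they stand 13 mm farther back than shut.
Start: joints at [-1.147, 0.332, -0.065, 1.46, 0.022, 1.35, -0.088], TCP at [0.27, 0.564, 0.231] pointing down, gripper open.
Joint ranges: [-2.6, 2.6], [-0.5, 2.12], [-1.47, 1.34], [0.16, 2.42], [-1.27, 4.41], [0.06, 2.06], [-2.6, 2.6]. Speed limits (rad/s): [2.22, 2.22, 2.79, 2.79, 3.14, 3.14, 3.14].

### API

Orientations are given as a unit quaternion [x, y, z, w].
In Python, from workcell import * gives the robot as it stands.
- The arm moves only by the tool step_arm, never from a script. Its argument "commands" is one flat list of numbers, 7 for each row, row after row: the finger opening in mm, from 0 to 85.4, then the shift along the world's x, y, z as a fraction of full scale, then the turn, a rotation vector about the world's x, y, z as a fraction of full scale. A call has exactly 10 rows; each row is the pose to reach, as a shift and turn from the pose commanded when the call began, turning the shorter way round; what a row does not reach only later rows make up. Full scale, the value 1, is 0.6 m for a shift and pi rad for a turn. A row lasts 1/8 s, in which the tool goes at most 62.5 mm and 10.7 degrees, less where a joint would pass 70% of its speed; a pose out of reach is approached as far as the arm can. A call with a number of a shift or a turn outside -1 to 1 is refused whole. A call with a gripper value outside its range is refused whole. The fingers move at their own pace and stop on an object; "squeeze" is the grip in N (left out, the last holds). Time passes only in rows, so rows that repeat a pose let the fingers close, or fill a call up. It gives the time, the measured TCP pose, the force, the opening and the grip force at its end, in the units of the state.
- get_obs(): the state, without advancing time (a new reading comes with each control period).
- camera(name): name is "scene" or "top" or "wrist"; returns the picture (420x560x3 uint8, red, green, blue); there is no depth.
- camera_params(name): a dict with "mtx" (3x3 intrinsics, pixels), "dist" ([k1, k2, p1, p2, k3] as OpenCV has them; the pictures are not rectified), "extrinsics" (4x4, takes a point from world to camera coordinates); the wrist camera has in their place "tool_from_camera" (4x4, takes a point from camera to tool coordinates, whose origin is the TCP and whose axes are the flange's). Camera axes: x right, y down, z forward; pixel columns grow to the right and rows downward; lengths in m; the calibration is good to about 2 mm. A picture is of the moment at which its call begins: read the wrist's pose just before it. camera_params takes no time and is no camera call.
- hand_in(): hands the job in; it is judged then, once.
The state is a dict: "clock": time; "joint_pos": joint angles; "joint_velocities": joint speeds; "tau": joint torques, N m; "position": TCP position; "ee_rot": TCP orientation; "ft_force": force on the tool from outside, world axes, zero at the start; "torque": the same for the moment, N m; "grip_width": opening from 0.0 (shut) to 1.0 (fully open); "grasp_force": force on a finger pad.
Only numpy, scipy, OpenCV 4.12 (cv2) and the standard library are available. Lean on these libraries where they do the work, as an engineer would, in place of code of your own. Each camera call takes 0.05 s, during which the arm holds its last target. There are 200 camera calls.

### The job

Fit the fresh filter (blue grip bar) into the round socket on the conservation vacuum: lower its two lugs through the socket's two gaps, push it fully home against the spring seat, then twist it a quarter turn clockwise seen from above. Finish still gripping the filter and holding it pressed fully home and turned, rim down on the collar, because the spring lifts it as soon as you let up. Leave the used filter (black grip bar), the orange brush and the wooden block where they are.

Things in the scene. Friction and masses are not known exactly. Their poses are not given: they have to be found in the camera images.
- fresh_grip (a point): Centre of the blue grip bar on the fresh filter (white, 64 mm tall, 0.1-0.2 kg, upright on the table at the start). 49 mm above the foot's underside, on the axis. Bar: 52 mm long along this frame's x, 14 mm thick along y, 30 mm tall. Below it a white rim plate, 66 mm across, 6 mm thick, its underside 21 mm below this point. Same after a half turn. z up.
- fresh: The same fresh filter; origin at the centre of its foot's underside, axes as fresh_grip. Under the rim plate: a stem 36 mm in diameter, 28 mm long, with a tapered foot. Two steel lugs stick out at the foot along +x and -x, parallel to the bar: 52 mm from tip to tip, 9 mm wide, 8 mm high.
- used_grip (a point): Used filter cartridge, a bystander: the same shape and size with a black grip bar, grey rim plate and brown stem, upright on the table. This point is the centre of its black bar, 49 mm above the table.
- socket (a point): Centre of the socket's mouth, 135 mm above the table: an upright aluminium collar, 84 mm across, on the vacuum. Bore 41 mm in diameter; two lug gaps 14 mm wide at this frame's +x and -x, marked yellow; z up. Fully home, the rim plate lies on the collar: foot 28 mm below the mouth, bar centre 21 mm above it. Turned a quarter, the bar lies along this frame's y.
- vac: The fixed vacuum: black case with a yellow band, top 100 mm above the table; origin on the table straight below the socket, axes as socket. Case 200 mm along x; along y from 80 mm on the -y side to 280 mm on the +y side. A handle on its +y part is 143 mm high. In the socket, under a 12 mm thick flange, lugs turn clockwise only, to a stop just past a quarter turn.
- seat (a joint): Travel (m) of the white spring seat in the socket: 0 at rest, when the foot meets it 14 mm below the mouth; grows as pushed down; 0.006 when the lugs clear the flange and can turn, 0.014 with the filter fully home. Spring: 4.5 N at 0, about 11 N at 0.014. A turned filter that is not held down rises to 0.006.
- brush: Orange-handled brush lying on the table, a bystander; origin under the middle of it, handle towards its -x.
- block_center (a point): Centre of a small wooden block, a 30 mm cube on the table, a bystander.
Things that resemble listed ones, but are neither listed nor needed, are in the scene too. What is shaped like the fresh but pink is not meant.

How it is judged:
By the outcome, as a careful person would: the job done as asked, in the order asked, and still so for the second after the job is handed in, while the arm keeps its last pose, push and grip.
It also fails if it takes over 45 s, if anything falls off the work surface, if the arm or the gripper's body presses on something with over 40 N, if the wrist force passes 120 N, or if a joint passes its speed limit or range.

## Working session

There is one attempt and no reset: what is moved stays moved. The work goes in short steps, Python scripts to look and compute and a tool call to move; the robot and the scene stay as the last step left them, time stands still between calls to the robot, and variables do not carry over. Pictures are saved under pics/ and viewed, at most 10 in all, crops included, and the job is handed in when it is done.

Besides the shell and the picture viewer there is one more tool, called by a JSON object that holds its "fn" and its "kwargs", one argument or row to a line. step_arm: Moves the arm, as the interface text tells. Its arguments: {"type":"object","properties":{"commands":{"type":"array","items":{"type":"number"}},"squeeze":{"type":"number"}},"required":["commands"]}

```bash
mkdir -p pics; python3 - <<'E'
from workcell import *
import cv2,json
o=get_obs();print({k:np.round(v,4).tolist() if 'np' in globals() else v for k,v in o.items()})
for n in("scene","top","wrist"):
    cv2.imwrite(f"pics/{n}0.png",cv2.cvtColor(camera(n),cv2.COLOR_RGB2BGR));print(n,camera_params(n))
E
```

```text
{'clock': 0.0, 'joint_pos': array([-1.14660904,  0.33285013, -0.06471165,  1.46094088,  0.02158079,
        1.3499046 , -0.08849579]), 'joint_velocities': array([ 0.00102815,  0.00247712,  0.0004236 ,  0.00056107, -0.00136818,
        0.00083386, -0.0014294 ]), 'tau': array([-3.87831396e-04, -6.25460243e+01,  4.87553969e-02, -3.91580164e+01,
        1.61679491e-02,  1.03351712e-02, -1.35237536e-05]), 'position': array([0.26987386, 0.56331277, 0.23052974]), 'ee_rot': array([ 2.21524561e-01,  9.75154538e-01, -6.91170235e-04, -1.34613102e-04]), 'ft_force': array([ 0.08721998, -0.05440875, -0.60882598]), 'torque': array([0.01672074, 0.03446473, 0.03024369]), 'grasp_force': 0.0, 'grip_width': 1.0009391561764902}
scene {'mtx': array([[508.78861972,   0.        , 272.11275885],
       [  0.        , 508.78861972, 212.3630122 ],
       [  0.        ,   0.        ,   1.        ]]), 'dist': array([-0.09349522,  0.        ,  0.        ,  0.        ,  0.        ]), 'extrinsics': array([[-0.19033097,  0.98167166,  0.00974021,  0.23901466],
       [ 0.81221233,  0.16303295, -0.56011729, -0.4054924
[... 544 characters left out ...]
3, -0.9937644 ,  1.13131635],
       [ 0.        ,  0.        ,  0.        ,  1.        ]])}
wrist {'mtx': array([[346.70626596,   0.        , 277.35624928],
       [  0.        , 346.70626596, 209.43805238],
       [  0.        ,   0.        ,   1.        ]]), 'dist': array([0.00194361, 0.        , 0.        , 0.        , 0.        ]), 'tool_from_camera': array([[-1.08551363e-03, -9.51189952e-01, -3.08604111e-01,
         7.96419908e-02],
       [ 9.99999408e-01, -1.00811870e-03, -4.10236304e-04,
        -6.61565343e-04],
       [ 7.91030760e-05, -3.08604373e-01,  9.51190483e-01,
        -1.42023830e-01],
       [ 0.00000000e+00,  0.00000000e+00,  0.00000000e+00,
         1.00000000e+00]])}
```

View pics/scene0.png

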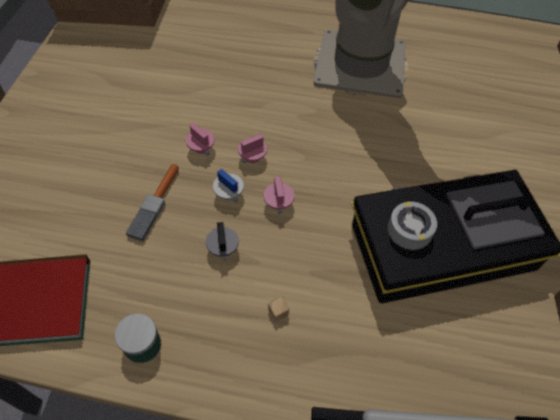

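View pics/top0.png

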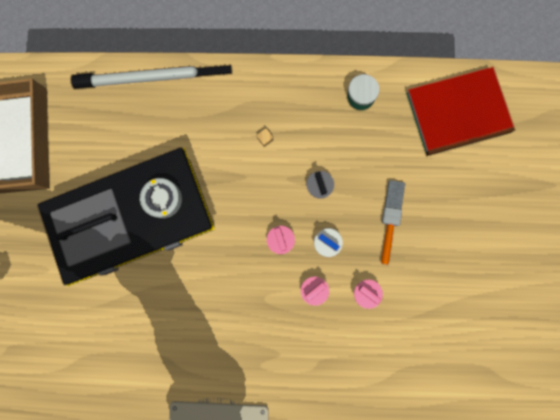

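The scene view shows the fresh filter at about (228,184) among pink lookalikes, with the socket at (412,226). In the top view they are at (328,242) and (160,197). I'll zoom in and fit the bar silhouette.

```bash
cat > h.py <<'E'
import numpy as np,cv2
from scipy.optimize import minimize
from scipy.spatial.transform import Rotation as R
from workcell import *
def cam(n,obs=None):
    p=camera_params(n)
    if n=="wrist":
        T=np.eye(4);T[:3,:3]=R.from_quat(obs["ee_rot"]).as_matrix();T[:3,3]=obs["position"]
        E=np.linalg.inv(T@p["tool_from_camera"])
    else:E=p["extrinsics"]
    return p["mtx"],p["dist"],E
def proj(c,P):
    K,d,E=c
    return cv2.projectPoints(np.asarray(P,float).reshape(-1,3),cv2.Rodrigues(E[:3,:3])[0],E[:3,3],K,d)[0][:,0]
def ray(c,uv,z):
    K,d,E=c
    uv=cv2.undistortPoints(np.asarray(uv,float).reshape(-1,1,2),K,d)[:,0]
    D=np.c_[uv,np.ones(len(uv))]@E[:3,:3];C=-E[:3,:3].T@E[:3,3]
    return C+D*((z-C[2])/D[:,2])[:,None]
def hull_cost(c,mask,P,S=8):
    h=cv2.convexHull((proj(c,P)*S*1.0+S/2).astype(np.int32))
    m=np.zeros((mask.shape[0]*S,mask.shape[1]*S),np.uint8);cv2.fillConvexPoly(m,h,1)
    m=cv2.resize(m.astype(np.float32),mask.shape[::-1],interpolation=cv2.INTER_AREA)
    return np.abs(m-mask).sum()
def box(x,y,yaw,z,s):
    g=np.array([[a,b,e] for a in(-.5,.5) for b in(-.5,.5) for e in(-.5,.5)])*s
    return g@R.from_euler('z',yaw).as_matrix().T+[x,y,z]
E
python3 - <<'E'
from h import *
ims={n:cv2.imread(f"pics/{n}0.png") for n in("top","scene")}
cr=[ims["top"][205:280,290:365],ims["top"][150:240,115:205],ims["scene"][150:220,195:265],ims["scene"][190:265,375:450]]
cr=[cv2.resize(i,(300,300),interpolation=cv2.INTER_CUBIC) for i in cr]
cv2.imwrite("pics/z.png",np.vstack([np.hstack(cr[:2]),np.hstack(cr[2:])]))
ms={}
for n,im in ims.items():
    hsv=cv2.cvtColor(im,cv2.COLOR_BGR2HSV)
    m=cv2.inRange(hsv,(105,130,50),(130,255,255));
    k,l,s,ce=cv2.connectedComponentsWithStats(m)
    i=1+s[1:,4].argmax();ms[n]=(l==i).astype(np.float32);print(n,s[i],ce[i],ray(cam(n),ce[i],.058))
    y=cv2.inRange(hsv,(22,150,120),(35,255,255));k,l,s,ce=cv2.connectedComponentsWithStats(y)
    for a,b in zip(s[1:],ce[1:]):
        if a[4]>3: print(' y',a,b,ray(cam(n),b,.135)[0])
x0=ray(cam("top"),np.argwhere(ms["top"])[:,::-1].mean(0),.06)[0]
for use in(["top"],["scene"],["top","scene"]):
    best=min((minimize(lambda p:sum(hull_cost(cam(n),ms[n],box(p[0],p[1],p[2]/10,.049,[.052,.014,.030])) for n in use),[x0[0],x0[1],w*10],method="Nelder-Mead",options=dict(initial_simplex=[[x0[0]+a,x0[1]+b,w*10+q] for a,b,q in((-.01,-.01,-1),(.01,0,-1),(0,.01,1),(.005,.005,3))])) for w in(-1.2,-.6,0,.6,1.2)),key=lambda r:r.fun)
    print(use,best.x*[1,1,.1],best.fun)
E
```

```text
top [319 235  19  15 113] [328.53097345 241.6460177 ] [[ 0.49838202 -0.24376855  0.058     ]]
 y [183 147   3   3   4] [184.   147.75] [0.69128378 0.0797726  0.135     ]
 y [151 179   4   4  12] [152.66666667 180.75      ] [0.61682522 0.14488286 0.135     ]
 y [163 211   3   4  10] [164.  212.8] [0.54757094 0.11599701 0.135     ]
 y [181 225  34  18  61] [199.96721311 233.57377049] [0.50508021 0.03570138 0.135     ]
 y [ 67 277  24  10  40] [ 77.625 281.45 ] [0.39415205 0.29746163 0.135     ]
scene [218 170  19  22 203] [227.30541872 180.44334975] [[ 0.50576152 -0.24108293  0.058     ]]
['top'] [ 0.49796289 -0.24449826  1.00990479] 49.578125
['scene'] [ 0.49881195 -0.24379992  0.79687558] 83.359375
['top', 'scene'] [ 0.4988439  -0.24402796 -2.31060237] 140.484375
```

View pics/z.png

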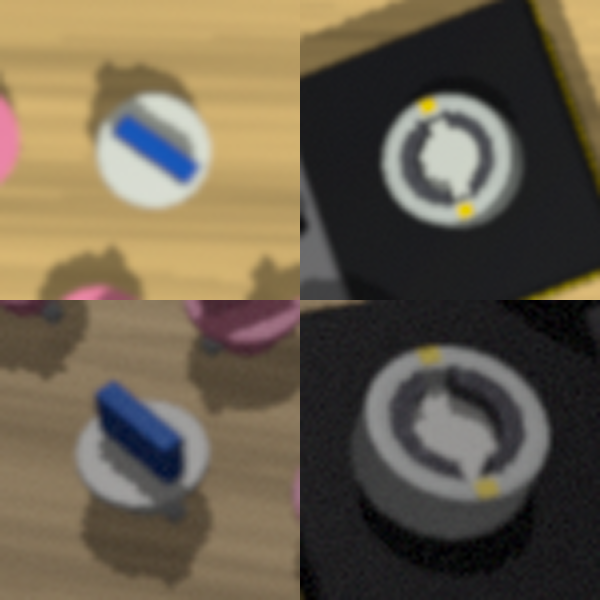

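Fresh is at about (0.4985, -0.244) with yaw near 57°. The socket is at about (0.582, 0.130) with its x axis near 22.7°. I'll move over the fresh filter, then refine with the wrist camera.

{"fn": "step_arm", "kwargs": {
  "commands": [85, 0.37, -0.77, 0, 0, 0, -0.28, 85, 0.37, -0.77, 0, 0, 0, -0.28, 85, 0.37, -0.77, 0, 0, 0, -0.28, 85, 0.37, -0.77, 0, 0, 0, -0.28, 85, 0.37, -0.77, 0, 0, 0, -0.28, 85, 0.37, -0.77, 0, 0, 0, -0.28, 85, 0.37, -0.77, 0, 0, 0, -0.28, 85, 0.37, -0.77, 0, 0, 0, -0.28, 85, 0.37, -0.77, 0, 0, 0, -0.28, 85, 0.37, -0.77, 0, 0, 0, -0.28],
  "squeeze": 60
}}

```text
clock: 1.4
position: [0.492, 0.1013, 0.2311]
ee_rot: [0.616, 0.788, -0.0, -0.0]
ft_force: [-1.0, 2.0, 0.4]
grip_width: 0.997
grasp_force: 0.0
```

```bash
python3 - <<'E'
from h import *
import pickle
o=get_obs();im=camera("wrist");pickle.dump((o,im),open("w1.pkl","wb"))
cv2.imwrite("pics/w1.png",im[...,::-1]);c=cam("wrist",o)
print(proj(c,[[.582,.1304,.135]]))
hsv=cv2.cvtColor(im,cv2.COLOR_RGB2HSV)
y=cv2.inRange(hsv,(22,130,100),(35,255,255));k,l,s,ce=cv2.connectedComponentsWithStats(y)
for a,b in zip(s[1:],ce[1:]):
    if a[4]>10: print(a,b,ray(c,b,.135)[0])
E
```

```text
[[410.20647657 202.81376705]]
[241  30   3  13  13] [242.23076923  36.        ] [0.44236598 0.20745327 0.135     ]
[248  67   2  12  12] [248.5  72.5] [0.45067102 0.18775715 0.135     ]
[253  97   2  11  11] [253.54545455 102.        ] [0.45774909 0.17093544 0.135     ]
[454 189  12  15 162] [459.5308642  195.91358025] [0.61428754 0.14365197 0.135     ]
[352 204  12  15 149] [357.32885906 211.15436242] [0.54712081 0.11530975 0.135     ]
```

View pics/w1.png

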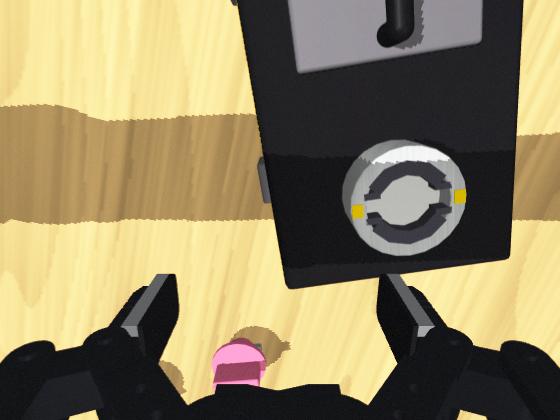

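{"fn": "step_arm", "kwargs": {
  "commands": [85, 0.01, -0.575, 0, 0, 0, -0.26, 85, 0.01, -0.575, 0, 0, 0, -0.26, 85, 0.01, -0.575, 0, 0, 0, -0.26, 85, 0.01, -0.575, 0, 0, 0, -0.26, 85, 0.01, -0.575, 0, 0, 0, -0.26, 85, 0.01, -0.575, 0, 0, 0, -0.26, 85, 0.01, -0.575, 0, 0, 0, -0.26, 85, 0.01, -0.575, 0, 0, 0, -0.26, 85, 0.01, -0.575, 0, 0, 0, -0.26, 85, 0.01, -0.575, 0, 0, 0, -0.26]
}}

```text
clock: 2.7
position: [0.4984, -0.2421, 0.2314]
ee_rot: [0.878, 0.48, 0.0, -0.0]
ft_force: [0.3, -0.3, 0.5]
grip_width: 1.0
grasp_force: 0.0
```

The wrist view shows the socket's yellow marks at (357,211) and (459,196), giving a socket centre of about (0.5807, 0.1295) and yaw near 22.9°.

```bash
python3 - <<'E'
from h import *
import pickle
o=get_obs();im=camera("wrist");cv2.imwrite("pics/w2.png",im[...,::-1]);c=cam("wrist",o)
hsv=cv2.cvtColor(im,cv2.COLOR_RGB2HSV);m=cv2.inRange(hsv,(105,120,40),(130,255,255))
k,l,s,ce=cv2.connectedComponentsWithStats(m);i=1+s[1:,4].argmax();m=(l==i).astype(np.float32);print(s[i],ce[i])
f=lambda p:hull_cost(c,m,box(p[0],p[1],p[2]/10,.049,[.052,.014,.030]),4)
b=min((minimize(f,[.4985,-.244,w],method="Nelder-Mead",options=dict(initial_simplex=[[.4985+a,-.244+b_,w+q] for a,b_,q in((-.004,-.004,-1),(.004,0,-1),(0,.004,1),(.002,.002,1.5))])) for w in(9,10,11)),key=lambda r:r.fun)
print(b.x,b.fun)
print(np.degrees(b.x[2]/10),"tooly",np.degrees(2*np.arctan2(o["ee_rot"][1],o["ee_rot"][0]))-90, o["position"],o["joint_pos"])
E
```

```text
[272 157  15  59 847] [278.72136954 185.6824085 ]
[ 0.4979712  -0.24432572  9.97936127] 77.875
57.17752829125951 tooly -32.690677366170895 [ 0.49841546 -0.24212554  0.23137444] [-0.27074773  0.1998086   0.73732593  1.68555224 -0.13912517  1.30958971
 -0.07783715]
```

View pics/w2.png

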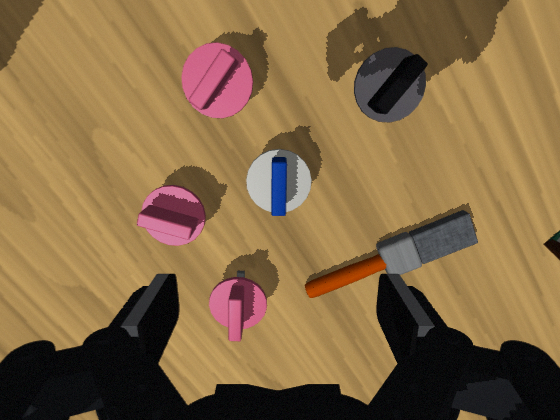

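The wrist fit puts the bar at (0.4980, -0.2443) with yaw 57.2°, at pixel (279,186), already aligned with the tool. I'll descend with the opening reduced to 50 mm.

{"fn": "step_arm", "kwargs": {
  "commands": [50, -0.001, -0.0037, -0.05, 0, 0, 0, 50, -0.001, -0.0037, -0.1, 0, 0, 0, 50, -0.001, -0.0037, -0.15, 0, 0, 0, 50, -0.001, -0.0037, -0.2, 0, 0, 0, 50, -0.001, -0.0037, -0.25, 0, 0, 0, 50, -0.001, -0.0037, -0.28, 0, 0, 0, 50, -0.001, -0.0037, -0.3, 0, 0, 0, 50, -0.001, -0.0037, -0.318, 0, 0, 0, 50, -0.001, -0.0037, -0.318, 0, 0, 0, 50, -0.001, -0.0037, -0.318, 0, 0, 0]
}}

```text
clock: 4.0
position: [0.4979, -0.2457, 0.0411]
ee_rot: [0.878, 0.479, 0.0, 0.0]
ft_force: [0.1, -0.6, -0.3]
grip_width: 0.583
grasp_force: 0.0
```

{"fn": "step_arm", "kwargs": {
  "commands": [0, 0, 0, 0, 0, 0, 0, 0, 0, 0, 0, 0, 0, 0, 0, 0, 0, 0, 0, 0, 0, 0, 0, 0, 0, 0, 0, 0, 0, 0, 0, 0, 0, 0, 0, 0, 0, 0, 0, 0, 0, 0, 0, 0, 0, 0, 0, 0, 0, 0, 0, 0, 0, 0, 0, 0, 0, 0, 0, 0, 0, 0, 0, 0, 0, 0, 0, 0, 0, 0],
  "squeeze": 80
}}

```text
clock: 5.25
position: [0.4978, -0.2457, 0.0411]
ee_rot: [0.878, 0.479, 0.0, 0.0]
ft_force: [-0.4, 0.6, 5.4]
grip_width: 0.143
grasp_force: 79.1
```

{"fn": "step_arm", "kwargs": {
  "commands": [0, 0, 0, 0.08, 0, 0, 0, 0, 0, 0, 0.17, 0, 0, 0, 0, 0, 0, 0.25, 0, 0, 0, 0, 0, 0, 0.3, 0, 0, 0, 0, 0.01, 0.05, 0.3, 0, 0, 0.055, 0, 0.025, 0.11, 0.3, 0, 0, 0.11, 0, 0.04, 0.18, 0.3, 0, 0, 0.165, 0, 0.055, 0.25, 0.3, 0, 0, 0.22, 0, 0.07, 0.313, 0.3, 0, 0, 0.275, 0, 0.07, 0.313, 0.3, 0, 0, 0.33]
}}

```text
clock: 6.5
position: [0.5397, -0.0537, 0.2199]
ee_rot: [0.521, 0.854, 0.0, -0.001]
ft_force: [-0.1, -0.7, -2.0]
grip_width: 0.148
grasp_force: 78.6
```

{"fn": "step_arm", "kwargs": {
  "commands": [0, 0.01, 0.045, 0, 0, 0, 0.055, 0, 0.02, 0.09, 0, 0, 0, 0.11, 0, 0.03, 0.135, 0, 0, 0, 0.165, 0, 0.04, 0.18, 0, 0, 0, 0.22, 0, 0.05, 0.225, 0, 0, 0, 0.275, 0, 0.06, 0.27, 0, 0, 0, 0.33, 0, 0.07, 0.313, 0, 0, 0, 0.385, 0, 0.07, 0.313, 0, 0, 0, 0.44, 0, 0.07, 0.313, 0, 0, 0, 0.479, 0, 0.07, 0.313, 0, 0, 0, 0.479]
}}

```text
clock: 7.75
position: [0.5812, 0.1299, 0.2201]
ee_rot: [-0.197, 0.98, 0.0, -0.0]
ft_force: [0.2, 0.3, -1.7]
grip_width: 0.146
grasp_force: 78.6
```

```bash
python3 - <<'E'
from h import *
o=get_obs();q=o["ee_rot"];print(o["position"],q,"tooly",(np.degrees(2*np.arctan2(q[1],q[0]))-90),o["joint_pos"],o["grip_width"],o["ft_force"])
L=[]
for n in("top","scene","wrist"):
    im=camera(n);c=cam(n,o)
    u,v=proj(c,[o["position"]])[0].astype(int);r=140 if n=="wrist" else 45
    u=min(max(u,r),559-r);v=min(max(v,r),419-r)
    L.append(cv2.resize(im[v-r:v+r,u-r:u+r],(266,266),interpolation=cv2.INTER_CUBIC)); np.save(n+"3.npy",im)
    hsv=cv2.cvtColor(im,cv2.COLOR_RGB2HSV)
    m=cv2.inRange(hsv,(22,130,100),(35,255,255));k,l,s,ce=cv2.connectedComponentsWithStats(m)
    for a,b in zip(s[1:],ce[1:]):
        if a[4]>4: print(n,a,b,ray(c,b,.135)[0])
cv2.imwrite("pics/c3.png",np.hstack(L)[...,::-1])
E
```

```text
[0.58119161 0.1299416  0.22010756] [-1.97387085e-01  9.80325536e-01  3.43425419e-05 -4.25338380e-04] tooly 112.76841076316202 [-0.49887758  0.27262978  0.24558757  1.57198017 -0.06800456  1.30621163
  1.72402587] 0.14592039666061343 [ 0.16669479  0.29149393 -1.66067842]
top [182 147   9  15  29] [186.10344828 152.65517241] [0.68046357 0.07455189 0.135     ]
top [163 211   4   4  13] [164.38461538 212.61538462] [0.54799264 0.11517779 0.135     ]
top [189 222  27  18  79] [203.96202532 231.89873418] [0.50890413 0.02725548 0.135     ]
top [184 240   4   2   5] [185.4 240.4] [0.48959365 0.06645016 0.135     ]
top [146 253   9   3   9] [150.         253.77777778] [0.45871405 0.14174182 0.135     ]
top [116 256  29  12  73] [128.98630137 261.65753425] [0.44042071 0.18667486 0.135     ]
scene [352 202   2   4   5] [352.4 203.8] [0.56968593 0.0161897  0.135     ]
scene [420 236   4   2   8] [421.5 236.5] [0.61603816 0.14491748 0.135     ]
wrist [199  67   6   1   6] [201.5  67. ] [0.50924948 0.04972968 0.135     ]
wrist [269 159  16  13 205] [276.46341463 165.02926829] [0.54713427 0.11491666 0.135     ]
```

View pics/c3.png

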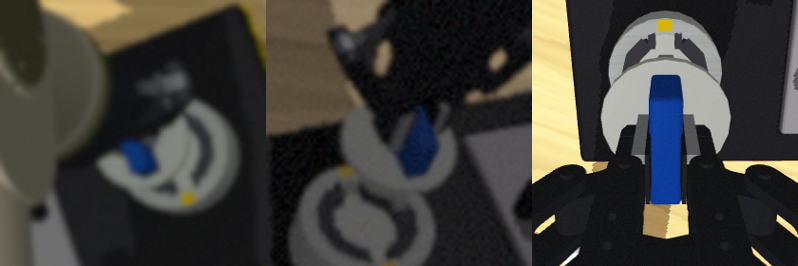

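```bash
python3 - <<'E'
from h import *
o=get_obs();im=np.load("wrist3.npy");c=cam("wrist",o)
hsv=cv2.cvtColor(im,cv2.COLOR_RGB2HSV);m=cv2.inRange(hsv,(105,120,40),(130,255,255))
k,l,s,ce=cv2.connectedComponentsWithStats(m);i=1+s[1:,4].argmax();m=(l==i).astype(np.float32);print(s[i])
z=.049+o["position"][2]-.0411
for dz in(-.002,0,.002):
  f=lambda p:hull_cost(c,m,box(p[0],p[1],p[2]/10,z+dz,[.052,.014,.030]),4)
  b=minimize(f,[.581,.130,4],method="Nelder-Mead",options=dict(initial_simplex=[[.581+a,.13+b_,4+q] for a,b_,q in((-.004,-.004,-1),(.004,0,-1),(0,.004,1),(.002,.002,1.5))]))
  print(dz,b.x[:2],np.degrees(b.x[2]/10),b.fun)
E
```

```text
[ 260  218   36  136 4513]
-0.002 [0.5801004  0.12930039] 22.495278852090333 320.8125
0 [0.57929143 0.12914014] 23.1120443606585 491.625
0.002 [0.57907982 0.12892236] 22.634053005555415 614.875
```

{"fn": "step_arm", "kwargs": {
  "commands": [0, 0.0015, 0.0005, -0.01, 0, 0, 0, 0, 0.0015, 0.0005, -0.025, 0, 0, 0, 0, 0.0015, 0.0005, -0.04, 0, 0, 0, 0, 0.0015, 0.0005, -0.055, 0, 0, 0, 0, 0.0015, 0.0005, -0.065, 0, 0, 0, 0, 0.0015, 0.0005, -0.07, 0, 0, 0, 0, 0.0015, 0.0005, -0.075, 0, 0, 0, 0, 0.0015, 0.0005, -0.08, 0, 0, 0, 0, 0.0015, 0.0005, -0.085, 0, 0, 0, 0, 0.0015, 0.0005, -0.085, 0, 0, 0]
}}

```text
clock: 9.15
position: [0.5822, 0.1303, 0.1693]
ee_rot: [-0.198, 0.98, 0.0, -0.0]
ft_force: [0.2, -0.3, -1.9]
grip_width: 0.147
grasp_force: 78.6
```

{"fn": "step_arm", "kwargs": {
  "commands": [0, 0, 0, -0.004, 0, 0, 0, 0, 0, 0, -0.008, 0, 0, 0, 0, 0, 0, -0.012, 0, 0, 0, 0, 0, 0, -0.016, 0, 0, 0, 0, 0, 0, -0.02, 0, 0, 0, 0, 0, 0, -0.02, 0, 0, 0, 0, 0, 0, -0.02, 0, 0, 0, 0, 0, 0, -0.02, 0, 0, 0, 0, 0, 0, -0.02, 0, 0, 0, 0, 0, 0, -0.02, 0, 0, 0]
}}

```text
clock: 10.4
position: [0.5824, 0.1304, 0.1576]
ee_rot: [-0.198, 0.98, 0.0, 0.0]
ft_force: [-2.1, -0.7, 4.3]
grip_width: 0.143
grasp_force: 79.3
```

{"fn": "step_arm", "kwargs": {
  "commands": [0, -0.0005, 0, -0.003, 0, 0, 0, 0, -0.0005, 0, -0.006, 0, 0, 0, 0, -0.0005, 0, -0.009, 0, 0, 0, 0, -0.0005, 0, -0.012, 0, 0, 0, 0, -0.0005, 0, -0.014, 0, 0, 0, 0, -0.0005, 0, -0.016, 0, 0, 0, 0, -0.0005, 0, -0.017, 0, 0, 0, 0, -0.0005, 0, -0.017, 0, 0, 0, 0, -0.0005, 0, -0.017, 0, 0, 0, 0, -0.0005, 0, -0.017, 0, 0, 0]
}}

```text
clock: 11.65
position: [0.5824, 0.1304, 0.1481]
ee_rot: [-0.198, 0.98, 0.0, 0.001]
ft_force: [-3.2, -0.6, 9.3]
grip_width: 0.146
grasp_force: 80.5
```

{"fn": "step_arm", "kwargs": {
  "commands": [0, -0.001, 0, -0.0005, 0, 0, 0, 0, -0.001, 0, -0.001, 0, 0, 0, 0, -0.001, 0, -0.0015, 0, 0, 0, 0, -0.001, 0, -0.002, 0, 0, 0, 0, -0.001, 0, -0.002, 0, 0, 0, 0, -0.001, 0, -0.002, 0, 0, 0, 0, -0.001, 0, -0.002, 0, 0, 0, 0, -0.001, 0, -0.002, 0, 0, 0, 0, -0.001, 0, -0.002, 0, 0, 0, 0, -0.001, 0, -0.002, 0, 0, 0]
}}

```text
clock: 12.9
position: [0.5824, 0.1304, 0.1481]
ee_rot: [-0.198, 0.98, 0.0, 0.001]
ft_force: [-5.6, -0.8, 16.5]
grip_width: 0.146
grasp_force: 81.2
```

The rim is on the collar, since the force is rising while z stays put. Now I'll twist clockwise in two halves.

{"fn": "step_arm", "kwargs": {
  "commands": [0, 0, 0, 0, 0, 0, -0.03, 0, 0, -0.0003, 0, 0, 0, -0.06, 0, 0, -0.0006, 0, 0, 0, -0.09, 0, 0, -0.0008, 0, 0, 0, -0.12, 0, 0, -0.001, 0, 0, 0, -0.15, 0, 0, -0.0011, 0, 0, 0, -0.18, 0, 0, -0.0013, 0, 0, 0, -0.21, 0, 0, -0.0015, 0, 0, 0, -0.23, 0, 0, -0.0015, 0, 0, 0, -0.25, 0, 0, -0.0015, 0, 0, 0, -0.25]
}}

```text
clock: 14.15
position: [0.5832, 0.1291, 0.1481]
ee_rot: [0.193, 0.981, 0.001, 0.002]
ft_force: [-0.5, -1.9, 14.0]
grip_width: 0.145
grasp_force: 80.9
```

{"fn": "step_arm", "kwargs": {
  "commands": [0, -0.0001, -0.0002, 0, 0, 0, -0.03, 0, -0.0002, -0.0003, 0, 0, 0, -0.06, 0, -0.0003, -0.0004, 0, 0, 0, -0.09, 0, -0.0005, -0.0006, 0, 0, 0, -0.12, 0, -0.0006, -0.0007, 0, 0, 0, -0.15, 0, -0.0007, -0.0008, 0, 0, 0, -0.18, 0, -0.0009, -0.001, 0, 0, 0, -0.21, 0, -0.001, -0.0011, 0, 0, 0, -0.235, 0, -0.001, -0.0011, 0, 0, 0, -0.252, 0, -0.001, -0.0011, 0, 0, 0, -0.252]
}}

```text
clock: 15.4
position: [0.5827, 0.1283, 0.1481]
ee_rot: [0.556, 0.831, 0.001, 0.002]
ft_force: [-0.7, -3.2, 15.0]
grip_width: 0.146
grasp_force: 81.0
```

```bash
python3 - <<'E'
from h import *
o=get_obs();q=o["ee_rot"];print(o["position"],"tooly",(np.degrees(2*np.arctan2(q[1],q[0]))-90),o["ft_force"],o["torque"],o["grip_width"])
im=camera("wrist");cv2.imwrite("pics/w4.png",im[...,::-1])
c=cam("wrist",o)
hsv=cv2.cvtColor(im,cv2.COLOR_RGB2HSV);m=cv2.inRange(hsv,(105,120,40),(130,255,255))
k,l,s,ce=cv2.connectedComponentsWithStats(m);i=1+s[1:,4].argmax();m=(l==i).astype(np.float32)
f=lambda p:hull_cost(c,m,box(p[0],p[1],p[2]/10,.156,[.052,.014,.030]),4)
b=minimize(f,[.581,.130,-11.7],method="Nelder-Mead",options=dict(initial_simplex=[[.581+a,.13+b_,-11.7+q] for a,b_,q in((-.004,-.004,-1),(.004,0,-1),(0,.004,1),(.002,.002,1.5))]))
print(b.x[:2],np.degrees(b.x[2]/10),b.fun)
E
```

```text
[0.58265374 0.12832129 0.1480977 ] tooly 22.376765008622442 [-0.68964895 -3.16856703 15.03609573] [-0.49985472  0.28746829 -0.03299295] 0.14575657396921965
[0.5807394  0.13007248] -67.60437160091561 494.625
```

View pics/w4.png

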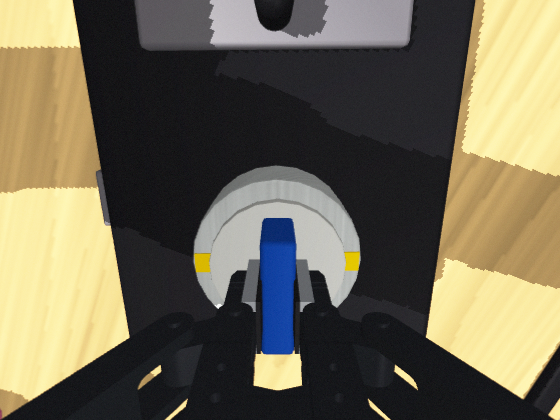

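The wrist view shows the rim flush on the collar, with the bar perpendicular to the yellow marks at (203,262) and (351,261). The push is steady at about 17 N against an 11 N spring, so I'm handing in.

```bash
python3 -c "
from workcell import *
print(hand_in())"
```

```text
the job is handed in; nothing more can be done
None
```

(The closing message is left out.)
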